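# Stand the blue wall plate in the plate rack

## Robot

A 7-joint arm with a two-finger parallel gripper is mounted at the origin on the work surface. World frame = base frame: x ahead of the robot, y to its left, z up, the work surface at z = 0. Lengths are in m, angles in rad, forces in N, time in s.
With the tool pointing down it reaches from about 0.4 to 0.9 m from the base axis. Payload 5.6 kg.
Tool frame: the origin (TCP) lies midway between the tips of the shut fingers; the grasp point (between the pads) lies 19 mm behind it; z points along the fingers, y is the line along which they close (so a half turn about z gives the same grasp; the last joint's range is limited). The gripper opens to 92 mm and grips with 3 to 60 N. Pads are 20 mm wide; open, the fingers measure 128 mm over their backs; the gripper's body (75 mm by 189 mm) begins 69 mm behind the grasp point.
Start: joints at [1.081, 0.468, -0.012, 1.603, 0.006, 1.071, -0.056], TCP at [0.281, -0.586, 0.215] pointing down, gripper open.
Joint ranges: [-2.53, 2.53], [-0.31, 2.02], [-1.57, 1.55], [0.28, 2.44], [-1.29, 4.43], [0.15, 1.84], [-2.92, 2.92]. Speed limits (rad/s): [2.57, 2.57, 3.14, 3.14, 3.14, 3.14, 3.14].

## Interface

Orientations are given as a 3x3 rotation matrix whose columns are the frame's x, y, z axes.
In Python, from station import env, effector, solver, viewer, workorder, search_frame, tip_of gives the robot as it stands. Calls block until the motion is done:
- env.reach(position, orientation): joint-space move of the TCP to a pose.
- env.movel(position, frame=None, rate=0.15): straight line of the TCP; frame=None keeps the orientation; rate is the mean speed in m/s.
- env.goto_joints(angles): joint-space move.
- effector.release() and effector.grasp(squeeze=None): open the fingers fully, or close them until they stop; squeeze is the grip in N (None keeps the last).
- env.pause(seconds).
- solver.inverse_kinematics(position, orientation): joint angles nearest the present ones, or None.
- env.sense(): the state.
- viewer.read_camera(name): name is "scene" or "top" or "wrist"; returns (picture, depth): 420x560x3 uint8, red, green, blue; 420x560 float32, m along the optical axis (not along the pixel's ray), 0 where there is no reading.
- viewer.camera_info(name): a dict with "intrinsics" (3x3 intrinsics, pixels), "dist_coeffs" ([k1, k2, p1, p2, k3] as OpenCV has them; the pictures are not rectified), "eye" and "rotation" of the camera in the world; the wrist camera has in their place "T_tool_cam" (4x4, takes a point from camera to tool coordinates, whose origin is the TCP and whose axes are the flange's). Camera axes: x right, y up, looking along -z (the intrinsics and any distortion apply to the point x, -y, -z); pixel columns grow to the right and rows downward; lengths in m; the calibration is good to about 2 mm. A picture is of the moment at which its call begins: read the wrist's pose just before it. camera_info takes no time and is no camera call.
A pose or a line that the arm cannot do raises env.PlanningError and nothing moves.
- workorder.finish_job(): hands the job in; it is judged then, once.
Trained networks look in the newest picture that a camera, given by its name, has taken for a name from the list of things; names that differ only in an ending like _2 or _b are one class to them, and where a whole thing is asked for, a point or a joint stands for the part that bears it (a point fixed in the world has none). Each returns a list of dicts, best first, with "score" (0 to 1); they miss things now and then, are a little off and sometimes report something else, mostly with a low value. They report only what shows in the picture. A call takes as long as a camera call. They do not tell look-alikes from the thing itself.
- search_frame(camera, name): "at" ([x, y, z] in m, in world coordinates, good to about 4 mm: the middle of the surface that is visible of it).
- tip_of(camera, name): "at" ([x, y, z] in m, in world coordinates, good to about 4 mm: a listed point, or the origin of a listed thing).
The state is a dict: "t": time; "joint_positions": joint angles; "joint_velocities": joint speeds; "tau": joint torques, N m; "ee_pos": TCP position; "tcp_rot": TCP orientation; "wrist_force": force on the tool from outside, world axes, zero at the start; "moment": the same for the moment, N m; "gripper_width": finger opening in m; "grasp_force": force on a finger pad.
Only numpy, scipy, OpenCV 4.12 (cv2) and the standard library are available. Lean on these libraries where they do the work, as an engineer would, in place of code of your own. Each camera call takes 0.05 s, during which the arm holds its last target. There are 200 camera calls.

## Task

Take the blue wall plate off its easel and stand it upright in the middle slot of the steel-tine plate rack, so that it rests on both rails between the tines. Set it down gently, do not drop it, and leave the terracotta plate and the white bowl where they are.

Things in the scene. Friction and masses are not known exactly. Their poses are not given: they have to be found in the camera images.
- blue_plate: Blue ceramic disc, 150 mm wide, 10 thick, 0.25 kg. Origin: disc centre; z: disc axis. Leans 30 deg from vertical on a fixed easel, top rim towards robot, centre 75 mm up; z points away from robot, 30 deg up; x down the slope. Easel board behind its lower face ends 15 mm above centre (up the slope): top 60 mm free both sides. 2 pegs under lower rim, 10 mm proud of front. Lift off along the slope.
- terracotta_plate: Terracotta-coloured plate, same size, axes and kind of easel as the blue one. Bystander: leave it. Both easels and the rack swap places from start to start.
- rack: Fixed rack, wooden base 150 x 130 x 6 mm. Origin: centre of underside. Two steel rails along x at y = -40, +40 mm, tops 22 mm up. On each, 4 tines 6 mm thick at x = -51, -17, 17, 51, tops 90 mm up: 3 slots, 28 mm clear. Plate in the middle slot: axis along rack x, rim on both rails, centre over the origin 86 mm up; let go, it may lean up to 16 deg on the tines.
- bowl: White ceramic bowl, 120 mm wide, 55 mm high, loose, beyond the work; origin under its centre. A small open cardboard box of chrome picture hooks (70 x 100 x 30 mm) stands about 140 mm to its left as the robot sees it. Bystander: leave it.
Things that resemble listed ones, but are neither listed nor needed, are in the scene too. Of the things like the blue_plate, leave any that is green; of the rest the larger one is meant.

How it is judged:
At the end, for the whole second after the job is handed in: The blue plate stands still and released in the middle slot: axis within 20 degrees of level and 23 of the rack's x axis, centre within 20 mm of the slot's middle across and along, 70 to 100 mm above the table; terracotta plate and bowl within 30 mm of their starts (angle between blue_plate's own z axis and vertical between 1.22 and 1.92 rad and angle between the z axis of blue_plate and the x axis of rack, either way round below 0.4 rad and x of blue_plate in the frame of rack between -0.02 and 0.02 m and y of blue_plate in the frame of rack between -0.02 and 0.02 m and z of blue_plate in the frame of rack between 0.07 and 0.1 m and linear speed of blue_plate below 0.03 m/s and angular speed of blue_plate below 0.3 rad/s and distance of each of terracotta_plate, bowl from where it was at the start of the episode below 0.03 m); the robot touches nothing.
It fails at once if the blue plate is dropped (loose from the fingers and falling faster than 0.6 m/s) (contact force between blue_plate and the fingers below 0.1 N and linear speed of blue_plate above 0.6 m/s).
It fails at once if the terracotta plate is moved more than 30 mm (distance of terracotta_plate from where it was at the start of the episode above 0.03 m).
It fails at once if the bowl is moved more than 30 mm (distance of bowl from where it was at the start of the episode above 0.03 m).
It also fails if it takes over 43 s, if anything falls off the work surface, if the arm or the gripper's body presses on something with over 40 N, if the wrist force passes 120 N, or if a joint passes its speed limit or range.

## Working session

There is one attempt and no reset: what is moved stays moved. The work goes in short steps, each a Python script; the robot and the scene stay as the last script left them, time stands still between calls to the robot, and variables do not carry over. Pictures are saved under pics/ and viewed, at most 10 in all, crops included, and the job is handed in when it is done.

```bash
ls; mkdir -p pics; cat > h.py <<'E'
import numpy as np, cv2
from station import env, effector, solver, viewer, workorder, search_frame, tip_of
def cloud(cam, pic=None, d=None):
    i=viewer.camera_info(cam); K=np.array(i["intrinsics"]); D=np.array(i["dist_coeffs"])
    if cam=="wrist":
        s=env.sense(); T=np.array(i["T_tool_cam"]); Rt=np.array(s["tcp_rot"])
        R=Rt@T[:3,:3]; e=np.array(s["ee_pos"])+Rt@T[:3,3]
    else: R=np.array(i["rotation"]); e=np.array(i["eye"])
    pic,d=viewer.read_camera(cam)
    v,u=np.mgrid[:420,:560]
    n=cv2.undistortPoints(np.stack([u,v],-1).reshape(-1,1,2).astype(np.float64),K,D).reshape(420,560,2)
    P=np.stack([n[...,0]*d,-n[...,1]*d,-d],-1)@R.T+e
    P[d<=0]=np.nan
    return pic,d,P
def save(pic,name): cv2.imwrite("pics/"+name,pic[...,::-1])
E
python3 - <<'E'
from h import *
a,d,P=cloud("scene"); b,d2,P2=cloud("top")
np.savez("pics/c.npz",a=a,P=P,b=b,P2=P2)
im=np.vstack([a,b]); save(cv2.resize(np.hstack([a,b]),(800,300)),"a.png")
save(a,"scene.png");save(b,"top.png")
for c in("scene","top"):
  for n in("blue_plate","terracotta_plate","rack","bowl"):
    for f in (search_frame,tip_of):
      print(c,n,f.__name__,[(np.round(r["at"],3).tolist(),round(r["score"],2)) for r in f(c,n)])
  i=viewer.camera_info(c); print(c,i["eye"],i["rotation"],i["intrinsics"])
print(env.sense()["t"])
E
```

```text
pics
scene blue_plate call [([0.485, -0.299, 0.081], 0.98), ([0.481, -0.478, 0.008], 0.58), ([0.28, -0.334, 0.012], 0.57)]
scene blue_plate call [([0.474, -0.474, 0.006], 0.73), ([0.273, -0.328, 0.005], 0.72), ([0.482, -0.297, 0.075], 0.68)]
scene terracotta_plate call [([0.507, 0.299, 0.078], 0.84)]
scene terracotta_plate call [([0.505, 0.303, 0.074], 0.71)]
scene rack call [([0.456, 0.034, 0.008], 0.75)]
scene rack call [([0.445, 0.042, -0.002], 0.58)]
scene bowl call [([0.677, -0.062, 0.033], 0.96)]
scene bowl call [([0.687, -0.082, 0.001], 0.65)]
scene [ 1.17507697 -0.69965264  0.86532572] [[ 0.68471087 -0.46840842  0.55835883]
 [ 0.72867578  0.45494271 -0.51191673]
 [-0.01423518  0.7573775   0.65282209]] [[428.97697402   0.         283.80895478]
 [  0.         428.97697402 209.92206299]
 [  0.           0.           1.        ]]
top blue_plate call [([0.273, -0.327, 0.006], 0.83), ([0.476, -0.472, 0.008], 0.6), ([0.472, -0.292, 0.096], 0.58)]
top blue_plate call [([0.476, -0.292, 0.077], 0.95), ([0.27, -0.33, 0.003], 0.79), ([0.479, -0.472, 0.005], 0.67)]
top terracotta_plate call [([0.501, 0.3, 0.089], 0.91)]
top terracotta_plate call [([0.508, 0.305, 0.076], 0.57)]
top rack call [([0.45, 0.038, 0.008], 0.86)]
top rack call [([0.45, 0.036, 0.001], 0.96)]
top bowl call [([0.703, -0.076, 0.027], 0.9)]
top bowl call [([0.693, -0.075, 0.002], 0.61)]
top [ 0.3380827  -0.0722079   1.26496343] [[-0.01113018  0.9910043  -0.13336641]
 [-0.99986617 -0.01262926 -0.01039967]
 [-0.01199044  0.13323281  0.99101223]] [[461.0370168    0.         276.52520047]
 [  0.         461.0370168  210.53489762]
 [  0.           0.           1.        ]]
0.9
```

View pics/scene.png

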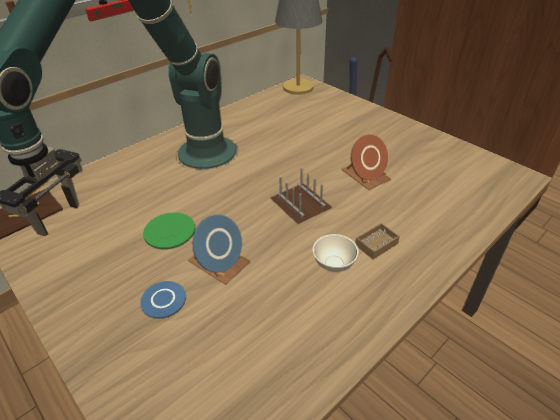

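View pics/top.png

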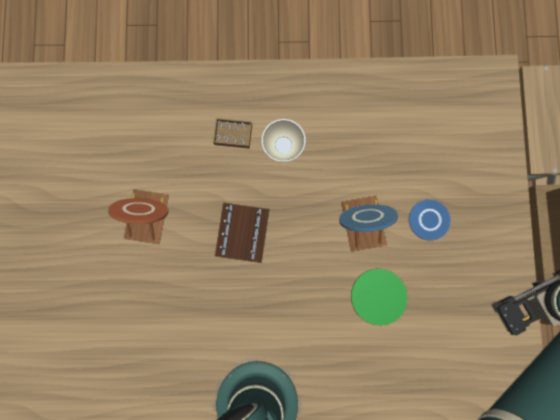

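The scene shows three candidates:
- a blue plate on the easel (scene 217,243; top 368,217)
- a small blue plate lying flat (scene 163,299; top 430,219)
- a green plate (scene 169,230)

The one on the easel fits: it is not green, and it is the larger blue one. The rack is at scene (300,197) and top (242,232). I'll fit the poses and confirm with a crop.

```bash
python3 - <<'E'
from h import *
z=np.load("pics/c.npz")
for n,im,P in(("scene",z["a"],z["P"]),("top",z["b"],z["P2"])):
    I=im.astype(int)
    near=np.linalg.norm(P-[0.48,-0.295,0.075],axis=-1)<.11
    m=near&(I[...,2]>I[...,0]+15)&(P[...,2]>0.012)&(P[...,1]>-.40)
    Q=P[m]; c=Q.mean(0)
    for _ in range(3):
        U,S,V=np.linalg.svd(Q-c,full_matrices=False); nn=V[2]*np.sign(V[2][0]); r=(Q-c)@nn
        Q=Q[abs(r)<.005]; c=Q.mean(0)
    pl=((Q-c)@V[:2].T).astype(np.float32); (cx,cy),rad=cv2.minEnclosingCircle(pl)
    el=cv2.fitEllipse(cv2.convexHull(pl))
    face=c+V[0]*el[0][0]+V[1]*el[0][1]
    print(n,len(Q),"n",nn.round(3),"elev",np.degrees(np.arcsin(nn[2])).round(1),"yaw",np.degrees(np.arctan2(nn[1],nn[0])).round(1),"r",round(rad,4),"ax",el[1],"centre",(face-nn*.005).round(4), (c+V[0]*cx+V[1]*cy-nn*.005).round(4))
    # rack
    near=(np.hypot(P[...,0]-.45,P[...,1]-.037)<.12)
    m=near&(P[...,2]>0.002)&(P[...,2]<.012)&(I.sum(-1)<230)
    q=P[m][:,:2].astype(np.float32); print("base",len(q),cv2.minAreaRect(q))
    t=near&(P[...,2]>.06)&(P[...,2]<.1); print("tines",t.sum(),P[t].mean(0).round(4), np.nanmax(P[t][:,2]))
    if n=="top":
        k,l=cv2.connectedComponents(t.astype(np.uint8))
        for j in range(1,k): print(P[l==j].mean(0).round(4),(l==j).sum())
a=z["a"]; save(np.hstack([cv2.resize(a[190:330,130:270],(400,400),interpolation=2),cv2.resize(a[150:230,260:340],(400,400),interpolation=2)]),"crop.png")
E
```

```text
scene 1852 n [0.853 0.143 0.502] elev 30.2 yaw 9.5 r 0.0762 ax (0.14461807906627655, 0.15031807124614716) centre [ 0.4756 -0.2954  0.0768] [ 0.4747 -0.2945  0.0781]
base 871 ((0.44938504695892334, 0.03505285084247589), (0.12804105877876282, 0.14687813818454742), 81.69158172607422)
tines 143 [0.4484 0.0356 0.0774] 0.09452980241499376
top 996 n [0.848 0.145 0.51 ] elev 30.7 yaw 9.7 r 0.0753 ax (0.14398197829723358, 0.15002277493476868) centre [ 0.4766 -0.295   0.0776] [ 0.4766 -0.2939  0.0774]
base 1783 ((0.44938740134239197, 0.03673206642270088), (0.1261410415172577, 0.14582054316997528), 81.5096435546875)
tines 56 [0.4507 0.0374 0.0823] 0.09380204722046881
[0.5052 0.0679 0.0821] 8
[ 0.4925 -0.0106  0.0836] 6
[0.4714 0.0731 0.0812] 8
[ 0.4594 -0.0057  0.0809] 8
[0.4377 0.0783 0.0816] 6
[ 0.4262 -0.0006  0.0853] 7
[0.4046 0.0833 0.0844] 7
[0.3924 0.0043 0.0796] 6
```

View pics/crop.png

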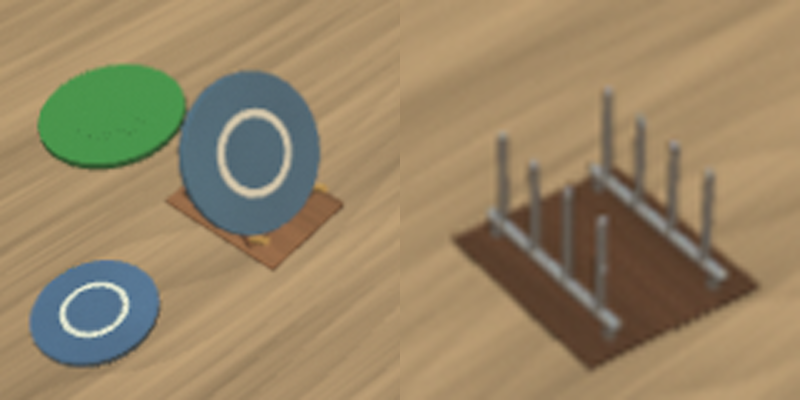

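The crop confirms it. Left panel: the large blue plate leans on its easel (250,150), and the green plate and the small blue plate lie flat on the table. Right panel: the rack is empty with four tines per rail. Next I check IK and move to pre-grasp.

```bash
cat >> h.py <<'E'
def cs(a): return np.cos(a),np.sin(a)
c9,s9=cs(np.radians(9.6)); e=np.radians(30.3)
pz=np.array([np.cos(e)*c9,np.cos(e)*s9,np.sin(e)]); px=np.array([np.sin(e)*c9,np.sin(e)*s9,-np.cos(e)])
PC=np.array([.476,-.2948,.0768]); G=.034   # TCP above disc centre
cr,sr=cs(np.radians(-8.6)); rx=np.array([cr,sr,0]); RC=np.array([.4493,.0365,0])
def frame(z,y): return np.stack([np.cross(y,z),y,z],1)
DN=np.array([0,0,-1.])
E
python3 - <<'E'
from h import *
for s in(1,-1):
    R=frame(px,s*pz); Rp=frame(DN,s*rx)
    for nm,p,r in(("pre",PC-px*(G+.12),R),("grasp",PC-px*G,R),("above",RC+[0,0,.26],Rp),("place",RC+[0,0,.12],Rp)):
        q=solver.inverse_kinematics(p,r); print(s,nm,None if q is None else np.round(q,2))
E
```

```text
1 pre [ 1.28  0.16 -0.44  2.18 -0.67  0.63  1.54]
1 grasp [ 1.28  0.45 -0.61  2.18 -0.59  0.3   1.47]
1 above [ 0.48  0.13 -0.68  1.98  0.1   1.06 -0.39]
1 place [ 0.37  0.35 -0.61  2.12  0.29  0.75 -0.57]
-1 pre [ 0.85  0.13  0.03  2.21 -0.78  0.68 -1.51]
-1 grasp [ 0.86  0.37 -0.12  2.21 -1.04  0.43 -1.28]
-1 above [ 0.96  0.31 -1.28  1.96  0.34  1.11  2.53]
-1 place [ 0.86  0.71 -1.32  2.1   0.83  1.02  2.09]
```

```bash
python3 - <<'E'
from h import *
R=frame(px,pz)
env.reach(PC-px*(G+.12),R)
print(env.sense()["t"])
env.movel(PC-px*G,rate=.1)
s=env.sense(); print(s["t"],s["ee_pos"],PC-px*G,s["wrist_force"])
effector.grasp(squeeze=25)
s=env.sense(); print(s["t"],s["gripper_width"],s["grasp_force"],s["wrist_force"])
a,_=viewer.read_camera("scene"); save(cv2.resize(a[130:330,100:367],(800,600)),"grasp.png")
E
```

```text
2.325
3.675 [ 0.45904676 -0.29804171  0.10657003] [ 0.45908628 -0.29766074  0.10615545] [ 0.64844575 -0.30449454 -0.22804064]
4.8833 0.009917512846955601 25.000050365924835 [0.66630309 1.01348981 0.60615986]
```

View pics/grasp.png

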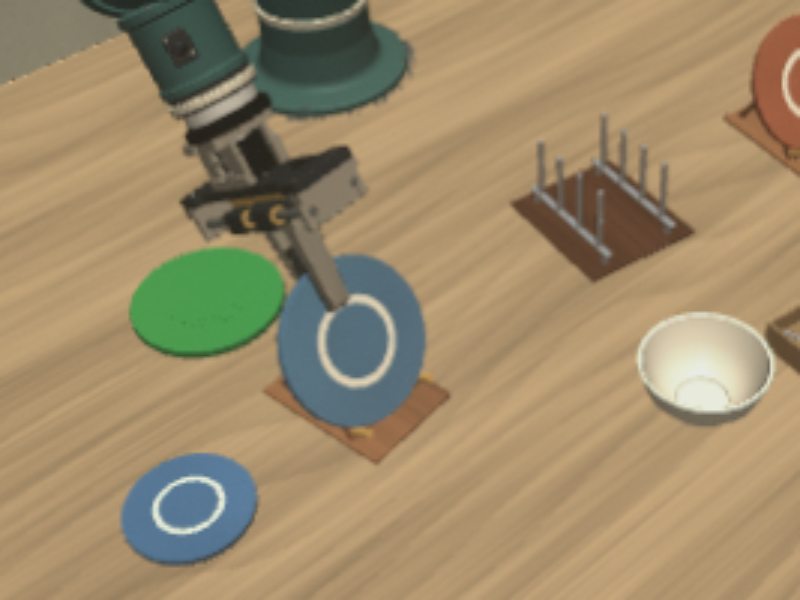

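The fingers hold the plate at its top rim (340,290), with a 9.9 mm opening at 25 N. Next I lift along the slope, carry it over the rack and check the pose there.

```bash
python3 - <<'E'
from h import *
env.movel(PC-px*(G+.11),rate=.1)
p=np.array(env.sense()["ee_pos"]); p[2]=.29; env.movel(p,rate=.15)
Rp=frame(DN,rx)
env.movel(RC+[0,0,.28],frame=Rp,rate=.12)
s=env.sense(); print(s["t"],s["ee_pos"],s["gripper_width"],s["grasp_force"],s["wrist_force"])
a,_,P=cloud("scene"); I=a.astype(int)
m=(np.linalg.norm(P-(RC+[0,0,.246]),axis=-1)<.1)&(I[...,2]>I[...,0]+15)
Q=P[m]; c=np.median(Q,0)
for _ in range(4):
    U,S,V=np.linalg.svd(Q-c,full_matrices=False); n=V[2]*np.sign(V[2][0]); Q=Q[abs((Q-c)@n)<.004]; c=Q.mean(0)
pl=((Q-c)@V[:2].T).astype(np.float32); (cx,cy),r=cv2.minEnclosingCircle(pl)
ctr=c+V[0]*cx+V[1]*cy-n*.005
d=ctr-RC; print(len(Q),n.round(3),r,ctr.round(4),"rack x,y",d@rx,d@[-rx[1],rx[0],0],"yaw",np.degrees(np.arctan2(n[1],n[0])))
save(cv2.resize(a[60:260,170:437],(800,600)),"above.png")
E
```

```text
9.9583 [0.44924985 0.03616182 0.28001896] 0.009652904679066621 24.99962031841278 [-0.51336579 -0.31362826 -2.49202795]
779 [ 0.988 -0.157 -0.006] 0.07506953179836273 [0.4481 0.034  0.2474] rack x,y -0.0008338007746706948 -0.0026527505853076346 yaw -9.014174253443043
```

View pics/above.png

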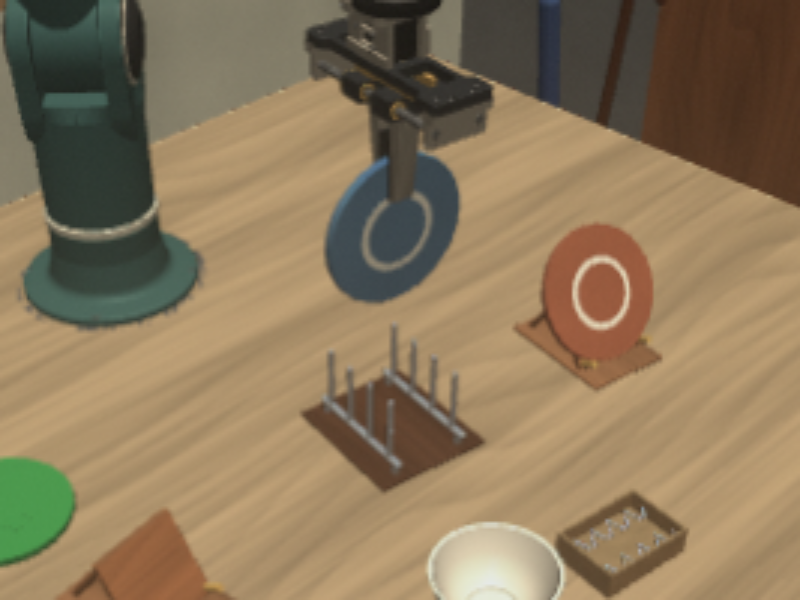

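The plate hangs upright over the rack at (393,225), within 3 mm and 0.5° of the middle slot. I correct for that, lower it until the wrist force shows contact, then release.

```bash
python3 - <<'E'
from h import *
ry=np.array([-rx[1],rx[0],0])
t=RC+rx*.0006+ry*.002
env.movel(t+[0,0,.28],rate=.1); env.movel(t+[0,0,.128],rate=.08)
f0=np.array(env.sense()["wrist_force"]); z=.128
while z>.110:
    z-=.001; env.movel(t+[0,0,z],rate=.02)
    f=np.array(env.sense()["wrist_force"])-f0
    if f[2]>4: break
s=env.sense(); print(s["t"],z,s["ee_pos"],f,f0)
a,_,P=cloud("scene"); save(cv2.resize(a[100:250,220:420],(800,600)),"seat.png")
E
```

```text
13.8083 0.122 [0.45039449 0.03836002 0.12263849] [-1.83557101 -0.28601403  7.79503257] [ 0.07159425 -0.30490114 -1.73349088]
```

View pics/seat.png

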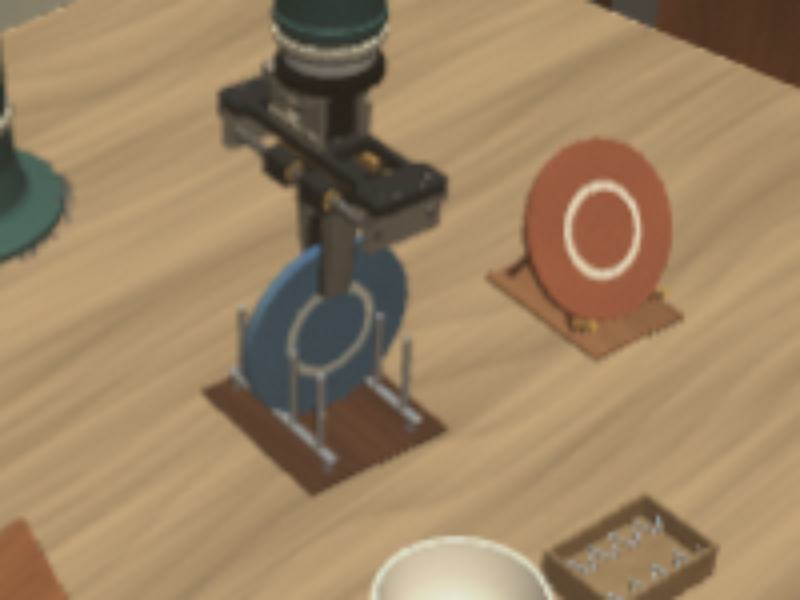

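The plate is in the middle slot, with two tines per rail in front of it and two behind, and it touches the rails (+8 N). I release, retract and check.

```bash
python3 - <<'E'
from h import *
effector.release(); env.pause(.4)
p=np.array(env.sense()["ee_pos"]); env.movel(p+[0,0,.17],rate=.12); env.pause(.5)
s=env.sense(); print(s["t"],s["ee_pos"],s["wrist_force"])
a,_,P=cloud("scene"); I=a.astype(int)
m=(np.linalg.norm(P-(RC+[0,0,.086]),axis=-1)<.1)&(I[...,2]>I[...,0]+12)
Q=P[m]; c=np.median(Q,0)
for _ in range(4):
    U,S,V=np.linalg.svd(Q-c,full_matrices=False); n=V[2]*np.sign(V[2][0]); Q=Q[abs((Q-c)@n)<.004]; c=Q.mean(0)
pl=((Q-c)@V[:2].T).astype(np.float32); (cx,cy),r=cv2.minEnclosingCircle(pl)
ctr=c+V[0]*cx+V[1]*cy-n*.005
d=ctr-RC; print(len(Q),n.round(3),r,ctr.round(4),"rack x,y",d@rx,d@[-rx[1],rx[0],0])
save(cv2.resize(a[100:250,220:420],(800,600)),"end.png")
E
```

```text
17.5833 [0.45014879 0.03840902 0.29195497] [-0.89910899  0.30754915  0.23951483]
858 [ 0.99  -0.144 -0.003] 0.07669559121131897 [0.4485 0.0372 0.0925] rack x,y -0.0008715331015705727 0.0005402301236879833
```

View pics/end.png

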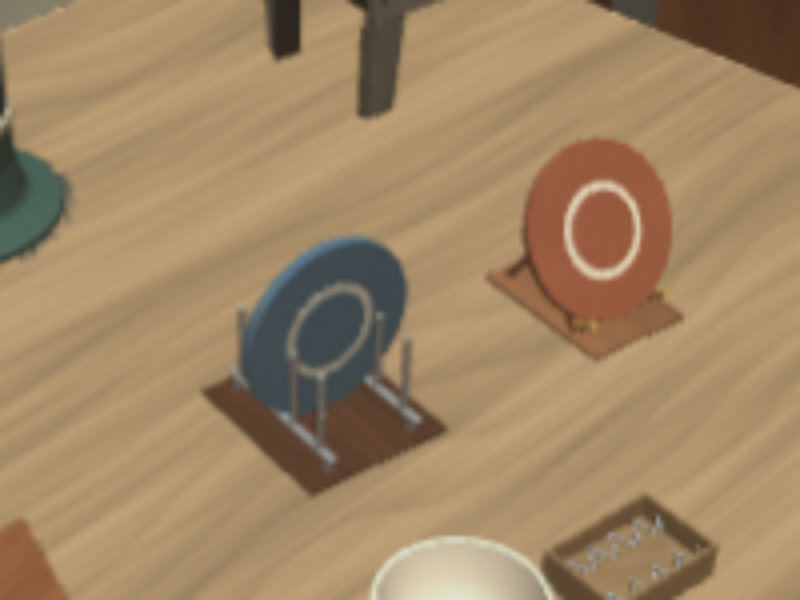

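The released plate stands upright in the middle slot at (325,325), and the gripper is clear. I hand the job in.

```bash
python3 - <<'E'
from h import *
env.pause(1.5); print(workorder.finish_job())
E
```

```text
the job is handed in; nothing more can be done
None
```

The blue plate stands upright and released in the rack's middle slot, within about 1 mm of its centre by the last camera fit. The terracotta plate and bowl were never touched, and the job is handed in; no verdict came back.

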